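# Sweep used syringes into the sharps tray and shut its lid

## Robot

A 7-joint arm with a two-finger parallel gripper is mounted at the origin on a cart in front of the work surface, level with it; the furniture and walls round the work are solid. World frame = base frame: x ahead of the robot, y to its left, z up, the work surface at z = 0. Lengths are in m, angles in rad, forces in N, time in s.
With the tool pointing down it reaches from about 0.425 to 1.025 m from the base axis. Payload 3.6 kg.
Tool frame: the origin (TCP) lies midway between the tips of the shut fingers; the grasp point (between the pads) lies 19 mm behind it; z points along the fingers, y is the line along which they close (so a half turn about z gives the same grasp; the last joint's range is limited). The gripper opens to 85 mm and grips with 20 to 120 N. Pads are 22 mm wide; open, the fingers measure 114 mm over their backs; the gripper's body (76 mm by 85 mm) begins 54 mm behind the grasp point. The pads swing forward as they close: fully open they stand 13 mm farther back than shut.
Start: joints at [1.202, 0.591, 0.048, 1.609, -0.033, 0.943, -0.034], TCP at [0.197, -0.698, 0.231] pointing down, gripper open.
Joint ranges: [-2.69, 2.69], [-0.47, 2.24], [-1.27, 1.36], [0.19, 2.51], [-1.53, 4.68], [0.08, 2.07], [-3.09, 3.09]. Speed limits (rad/s): [2.57, 2.57, 3.14, 3.14, 3.14, 3.14, 3.14].

## Interface

Orientations are given as a 3x3 rotation matrix whose columns are the frame's x, y, z axes.
In Python, from workcell import ctrl, cams gives the robot as it stands.
- The arm moves only by the tool servo_tool, never from a script. Its argument "moves" is a list that holds one entry, the list of rows, each a list of 7 numbers: the shift along the tool's x, y, z in m, then the turn, a rotation vector about the tool's x, y, z in degrees, then the gripper command: -1 is shut, 1 is fully open, values between are in proportion. In form: [[[x, y, z, ax, ay, az, gripper], ...]]. A call has exactly 8 rows; each row shifts and turns the commanded pose from where the row before left it, along the tool's axes as they then stand; what a row does not reach is not made up. A row lasts 1/8 s, in which the tool goes at most 62.5 mm and 10.7 degrees, less where a joint would pass 70% of its speed; a pose out of reach is approached as far as the arm can. A call with a gripper value outside its range is refused whole. The fingers move at their own pace and stop on an object; "squeeze" is the grip in N (left out, the last holds). Time passes only in rows, so rows that do not move let the fingers close, or fill a call up. It gives the time, the measured TCP pose, the force, the opening and the grip force at its end, in the units of the state.
- ctrl.observe(): the state, without advancing time (a new reading comes with each control period).
- cams.snapshot(name): name is "scene" or "top" or "wrist"; returns a dict with "image" (400x640x3 uint8, red, green, blue), "depth" (400x640 float32, m along the optical axis (not along the pixel's ray), 0 where there is no reading), "fx", "fy", "cx", "cy" (pixels), "rvec" (rotation vector, rad) and "tvec" (3), from world to camera coordinates, as OpenCV has them. Camera axes: x right, y down, z forward; pixel columns grow to the right and rows downward; lengths in m; the calibration is good to about 2 mm. A picture is of the moment at which its call begins.
- ctrl.finish_job(): hands the job in; it is judged then, once.
The state is a dict: "time_s": time; "joints": joint angles; "dq": joint speeds; "effort": joint torques, N m; "ee_pos": TCP position; "orientation": TCP orientation; "contact_force": force on the tool from outside, world axes, zero at the start; "moment": the same for the moment, N m; "opening": opening from 0.0 (shut) to 1.0 (fully open); "finger_force": force on a finger pad.
Only numpy, scipy, OpenCV 4.12 (cv2) and the standard library are available. Lean on these libraries where they do the work, as an engineer would, in place of code of your own. Each camera call takes 0.05 s, during which the arm holds its last target. There are 200 camera calls.

## Task

Two used syringes lie on the bench in front of the open sharps tray, and used sharps must not be picked up. Sweep both of them along the bench with the fingertips, over the lip and wholly into the tray, then push the tray's lid over with the fingers and press it fully shut. Never lift a syringe, and do not disturb the tweezers, the specimen pot or the culture dish beside the work.

Things in the scene. Friction and masses are not known exactly. Their poses are not given: they have to be found in the camera images.
- sharps_tray: low stainless steel tray, open at the front, fixed to the bench. Origin on the bench under its middle; +x points from the mouth to the rear wall (the way to sweep), +y across, z up. Inside: 190 mm wide (y -95 to +95 mm), x -65 mm (mouth) to +66 mm (rear wall), floor 2 mm thick. Side and rear walls 40 mm high. Nothing is above it but its own lid, hinged on the rear wall.
- tray_mouth (a point): middle of the tray's mouth on its floor, tray x -65 mm, 2 mm above the bench. In front of it a bevelled lip slopes down to the bench in 23 mm (to x -88 mm), and at both sides 24 mm high cheeks flare outward to x -95 mm, y +-115 mm
- sharps_lid (a joint): lid angle, rad: 0 = shut flat on the walls, 1.57 = upright, 2.0 = leaning back on its stop; found open, leaning back. Stiff hinge: it stays where it is left, 1 to 4 N at the free edge swings it. Steel frame with clear window, 3 mm thick, 197 mm wide, reaching 139 mm from the hinge line, 155 mm at the tab
- lid_hinge (a point): middle of the lid's hinge line, which runs along the tray's y axis at tray x +71.5 mm, 42 mm above the bench
- lid_tab (a point): end of the 60 mm wide finger tab at the middle of the lid's free edge, in the lid's plane, 155 mm from the hinge line
- lid_flange (a point): middle of the lower edge of the lid's 34 mm deep front flange, which stands square to the lid 133 mm from the hinge. With the lid shut it hangs down at tray x -61 mm and closes the mouth (a syringe under it keeps the lid from shutting); with the lid open it points towards the mouth
- syringe_1: thin 1 ml plastic syringe with a long cap, lying flat, 150 mm long (its y axis, cap end at -y); barrel 7 mm thick, axis 5 mm above the surface; finger flange 17 mm wide, 10 mm high at y +42 mm keeps it from rolling; 10 to 17 g. Origin under mid-length; balances 11 mm from there towards the cap end. Both are alike; either may lie nearer to the tray
- syringe_1_cap (a point): cap end of syringe 1, 75 mm from its middle, 5 mm above the surface it lies on
- syringe_1_plunger (a point): plunger end of syringe 1, 75 mm from its middle, 5 mm above the surface it lies on
- syringe_2: thin 1 ml plastic syringe with a long cap, lying flat, 150 mm long (its y axis, cap end at -y); barrel 7 mm thick, axis 5 mm above the surface; finger flange 17 mm wide, 10 mm high at y +42 mm keeps it from rolling; 10 to 17 g. Origin under mid-length; balances 11 mm from there towards the cap end. Both are alike; either may lie nearer to the tray
- syringe_2_cap (a point): cap end of syringe 2, 75 mm from its middle, 5 mm above the surface it lies on
- syringe_2_plunger (a point): plunger end of syringe 2, 75 mm from its middle, 5 mm above the surface it lies on
- pot_4: bystander: screw-top specimen pot, 39 mm across, 49 mm high, standing beside the tray's mouth on the side away from the robot; origin at the centre of its underside
- tweezers_1: bystander: fine steel tweezers, 116 mm long (y axis), 14 mm wide, 9 mm high, lying beside the syringes on the side away from the robot; origin under the middle
- dish_1: bystander: covered culture dish, 56 mm across, 15 mm high, beside the tray on the side away from the robot; origin at the centre of its underside
Things that resemble listed ones, but are neither listed nor needed, are in the scene too. What is shaped like the syringe_1 but blue or brown is not meant.

How it is judged:
On the way, in this order (a step that is already met when the one before it is completed fails the run):
1. both syringes lie wholly inside the tray, behind the mouth, with the lid still open (x of syringe_1_cap in the frame of sharps_tray between -0.058 and 0.068 m and y of syringe_1_cap in the frame of sharps_tray between -0.097 and 0.097 m and z of each of syringe_1_cap, syringe_1_plunger, syringe_2_cap, syringe_2_plunger in the frame of sharps_tray below 0.03 m and x of syringe_1_plunger in the frame of sharps_tray between -0.058 and 0.068 m and y of syringe_1_plunger in the frame of sharps_tray between -0.097 and 0.097 m and x of syringe_2_cap in the frame of sharps_tray between -0.058 and 0.068 m and y of syringe_2_cap in the frame of sharps_tray between -0.097 and 0.097 m and x of syringe_2_plunger in the frame of sharps_tray between -0.058 and 0.068 m and y of syringe_2_plunger in the frame of sharps_tray between -0.097 and 0.097 m and value of joint sharps_lid above 0.5 rad), for 0.2 s.
2. the lid is shut (value of joint sharps_lid below 0.05 rad), for 0.2 s.
At the end, for the whole second after the job is handed in: both ends of both syringes are inside the tray (behind the closed flange, between the walls, within 30 mm of the bench), at rest, and the lid is shut to within 0.05 rad (x of syringe_1_cap in the frame of sharps_tray between -0.058 and 0.068 m and y of syringe_1_cap in the frame of sharps_tray between -0.097 and 0.097 m and z of each of syringe_1_cap, syringe_1_plunger, syringe_2_cap, syringe_2_plunger in the frame of sharps_tray below 0.03 m and x of syringe_1_plunger in the frame of sharps_tray between -0.058 and 0.068 m and y of syringe_1_plunger in the frame of sharps_tray between -0.097 and 0.097 m and x of syringe_2_cap in the frame of sharps_tray between -0.058 and 0.068 m and y of syringe_2_cap in the frame of sharps_tray between -0.097 and 0.097 m and x of syringe_2_plunger in the frame of sharps_tray between -0.058 and 0.068 m and y of syringe_2_plunger in the frame of sharps_tray between -0.097 and 0.097 m and value of joint sharps_lid below 0.05 rad and linear speed of each of syringe_1, syringe_2 below 0.03 m/s); the robot touches nothing.
It fails at once if syringe 1 is lifted (an end more than 35 mm above the bench) (height (world z) of any of syringe_1_cap, syringe_1_plunger above 0.035 m).
It fails at once if syringe 2 is lifted (an end more than 35 mm above the bench) (height (world z) of any of syringe_2_cap, syringe_2_plunger above 0.035 m).
It fails at once if the specimen pot is displaced by more than 15 mm (distance of pot_4 from where it was at the start of the episode above 0.015 m).
It fails at once if the tweezers is displaced by more than 15 mm (distance of tweezers_1 from where it was at the start of the episode above 0.015 m).
It fails at once if the culture dish is displaced by more than 15 mm (distance of dish_1 from where it was at the start of the episode above 0.015 m).
It also fails if it takes over 64 s, if anything falls off the work surface, if the arm or the gripper's body presses on something with over 40 N, if the wrist force passes 120 N, or if a joint passes its speed limit or range.

## Working session

There is one attempt and no reset: what is moved stays moved. The work goes in short steps, Python scripts to look and compute and a tool call to move; the robot and the scene stay as the last step left them, time stands still between calls to the robot, and variables do not carry over. Pictures are saved under pics/ and viewed, at most 10 in all, crops included, and the job is handed in when it is done.

Besides the shell and the picture viewer there is one more tool, called after "Emit:" as name(argument=value, ...) on one line, values as JSON. servo_tool: Moves the arm, as the interface text tells. Its arguments: {"type":"object","properties":{"moves":{"type":"array"},"squeeze":{"type":"number"}},"required":["moves"]}

```bash
mkdir -p pics; cat > h.py <<'E'
import numpy as np, cv2
from workcell import ctrl, cams
def snap(name,fn=None):
    s=cams.snapshot(name)
    if fn: cv2.imwrite(fn,s["image"][:,:,::-1]); np.savez('pics/'+name+'.npz',**s)
    return s
def load(name): return dict(np.load('pics/'+name+'.npz'))
def pt(s,u,v,z=None):
    "pixel to world; at plane z or by depth"
    R=cv2.Rodrigues(np.array(s["rvec"],float))[0]; t=np.array(s["tvec"],float).ravel()
    ray=np.array([(u-s["cx"])/s["fx"],(v-s["cy"])/s["fy"],1.])
    o=-R.T@t; d=R.T@ray
    k=float(s["depth"][int(v),int(u)]) if z is None else (z-o[2])/d[2]
    return o+k*d
def proj(s,P):
    return cv2.projectPoints(np.array(P,float).reshape(-1,1,3),np.array(s["rvec"],float),np.array(s["tvec"],float),np.array([[s["fx"],0,s["cx"]],[0,s["fy"],s["cy"]],[0,0,1.]]),None)[0].reshape(-1,2)
E
python3 - <<'E'
from h import *
snap("top","pics/top1.png");snap("scene","pics/scene1.png")
o=ctrl.observe();print(o["time_s"],o["ee_pos"],o["orientation"],o["opening"])
E
```

```text
0.1 [ 0.19725273 -0.69685827  0.23024281] [[ 9.62189493e-01  2.72380162e-01 -6.53909093e-04]
 [ 2.72380931e-01 -9.62187500e-01  1.96043066e-03]
 [-9.52007333e-05 -2.06441815e-03 -9.99997865e-01]] 0.9996252373742828
```

View pics/top1.png

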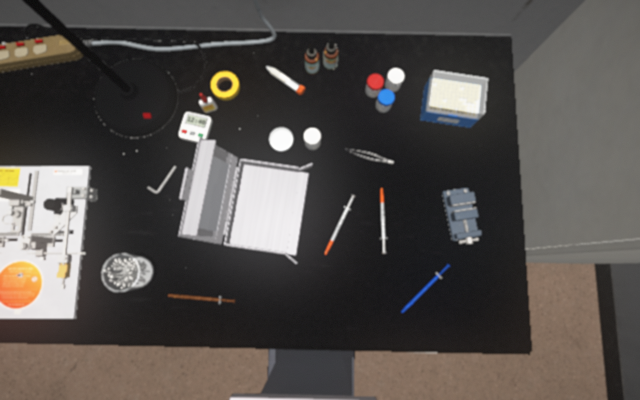

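View pics/scene1.png

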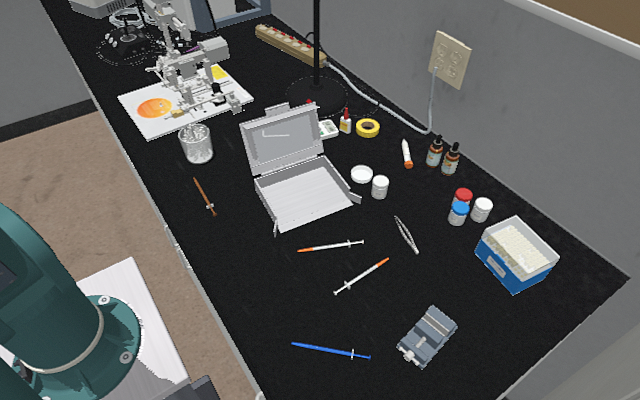

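Top view: the tray is at (268,208) with its mouth to the right (cheeks end at (311,165) and (296,262)). The lid leans back to the left. White syringes with orange caps lie at (339,225), cap (326,253), and at (383,220), cap (382,189). The blue one (425,288) and the brown one (201,298) are decoys. Bystanders are the tweezers (370,156), the pot (312,138) and the dish (281,139).

```bash
python3 - <<'E'
from h import *
s=load("top")
im=s["image"][120:280,170:410,::-1]
cv2.imwrite("pics/c1.png",cv2.resize(im,None,fx=3.3,fy=3.3,interpolation=cv2.INTER_CUBIC))
print(s["fx"],s["rvec"],s["tvec"])
for n,u,v,z in [("s1cap",326,253,.005),("s1pl",353,196,.005),("s2cap",382,189,.005),("s2pl",384,252,.005),("cheekA",311,165,.024),("cheekB",296,262,.024),("mouthA",309,172,.04),("mouthB",298,255,.04),("rearA",239,159,.04),("rearB",226,247,.04),("twA",346,150,.005),("twB",394,161,.005),("pot",312,132,.049),("dish",281,138,.015)]:
    print(n,pt(s,u,v,z).round(3),pt(s,u,v).round(3))
E
```

```text
390.9228676245505 [ 2.15407193 -2.11013838  0.18040078] [-0.04157494  0.57521556  0.81530672]
s1cap [ 0.464 -0.044  0.005] [ 0.464 -0.044  0.001]
s1pl [ 0.597 -0.104  0.005] [ 0.597 -0.105  0.003]
s2cap [ 0.615 -0.172  0.005] [ 0.616 -0.173  0.   ]
s2pl [ 0.469 -0.176  0.005] [ 0.468 -0.175  0.008]
cheekA [ 0.664 -0.005  0.024] [ 0.668 -0.005  0.01 ]
cheekB [0.442 0.022 0.024] [0.442 0.022 0.024]
mouthA [ 0.643 -0.002  0.04 ] [ 0.653 -0.     0.003]
mouthB [0.457 0.018 0.04 ] [ 0.458  0.02  -0.   ]
rearA [0.67  0.158 0.04 ] [ 0.682  0.167 -0.   ]
rearB [0.471 0.176 0.04 ] [0.473 0.185 0.003]
twA [ 0.708 -0.087  0.005] [ 0.709 -0.087  0.002]
twB [ 0.683 -0.201  0.005] [ 0.684 -0.202  0.001]
pot [ 0.735 -0.006  0.049] [ 0.735 -0.006  0.05 ]
dish [0.731 0.068 0.015] [0.73  0.067 0.018]
```

View pics/c1.png

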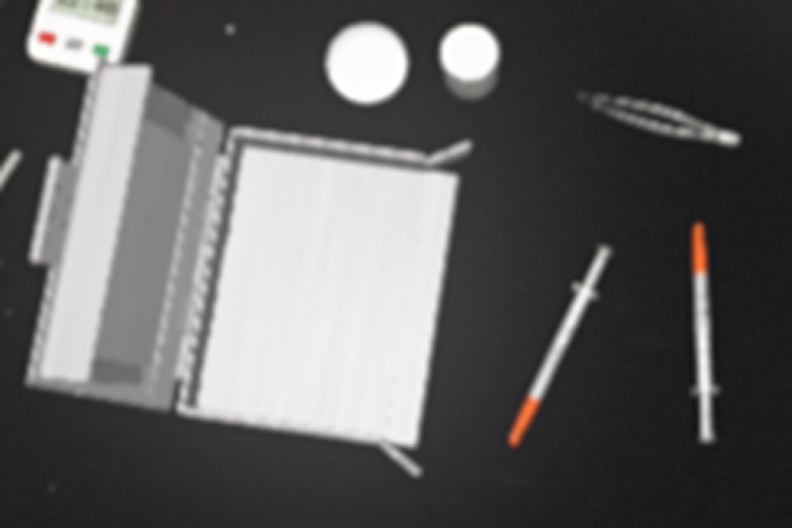

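Emit:
servo_tool(moves=[[[0.035, -0.037, 0.005, 0, 0, 0, 0], [0.035, -0.037, 0.005, 0, 0, 0, 0], [0.035, -0.037, 0.005, 0, 0, 0, 0], [0.035, -0.037, 0.005, 0, 0, 0, 0], [0.035, -0.037, 0.005, 0, 0, 0, 0], [0.035, -0.037, 0.005, 0, 0, 0, 0], [0.035, -0.037, 0.005, 0, 0, 0, 0], [0.035, -0.037, 0.005, 0, 0, 0, 0]]])

```text
time_s: 1.1
ee_pos: [0.3867, -0.3349, 0.191]
orientation: [[0.962, 0.272, -0.0], [0.272, -0.962, 0.0], [-0.0, -0.0, -1.0]]
contact_force: [0.8, -0.3, 0.4]
opening: 0.499
finger_force: 0.0
```

Emit:
servo_tool(moves=[[[0.035, -0.037, 0.02, 0, 0, 0, 0], [0.035, -0.037, 0.02, 0, 0, 0, 0], [0.035, -0.037, 0.02, 0, 0, 0, 0], [0, 0, 0, 0, 0, -10, 0], [0, 0, 0, 0, 0, -10, 0], [0, 0, 0, 0, 0, -10, 0], [0, 0, 0, 0, 0, -10, 0], [0, 0, 0, 0, 0, -10, 0]]])

```text
time_s: 2.1
ee_pos: [0.4568, -0.2011, 0.1311]
orientation: [[0.405, 0.914, -0.001], [0.914, -0.405, 0.0], [-0.0, -0.001, -1.0]]
contact_force: [0.2, -0.3, -0.1]
opening: 0.498
finger_force: 0.0
```

```bash
cat >> h.py <<'E'
O=np.array([.565,.103]); X=np.array([.11,.994]); Y=np.array([-.994,.11])
def tray(p): d=np.array(p)[:2]-O; return np.array([d@X,d@Y])
def world(x,y,z): return np.r_[O+x*X+y*Y,z]
def go(x,y,z,psi):
    "report pose in tray frame and tool-frame shift, turn about tool z to a target"
    o=ctrl.observe(); R=np.array(o["orientation"]); p=np.array(o["ee_pos"])
    a=np.degrees(np.arctan2(R[1,0],R[0,0])-np.arctan2(X[1],X[0])); a=(a+180)%360-180
    print("t",round(o["time_s"],2),"tray",tray(p).round(4),"z",p[2].round(4),"psi",a.round(1),"zax",R[:,2].round(3),"F",np.round(o["contact_force"],1),"open",round(o["opening"],2))
    print("shift",(R.T@(world(x,y,z)-p)).round(4),"turn",round(a-psi,1))
E
python3 - <<'E'
from h import *
go(-.211,.032,.05,-18)
snap("wrist","pics/w1.png")
E
```

```text
t 2.1 tray [-0.3142  0.0741] z 0.1311 psi -17.6 zax [-0.001  0.    -1.   ] F [ 0.2 -0.3 -0.1] open 0.5
shift [0.111  0.0091 0.0811] turn 0.4
```

View pics/w1.png

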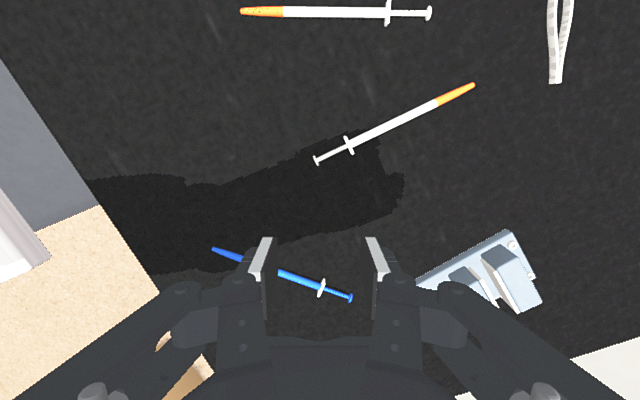

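The wrist view shows syringe 1 at the top, (241,11) to (431,13), parallel to the tool, and syringe 2 at (315,161) to (474,86).

Emit:
servo_tool(moves=[[[0.037, 0.003, 0, 0, 0, 0, 0], [0.037, 0.003, 0, 0, 0, 0, 0], [0.037, 0.003, 0, 0, 0, 0, 0], [0, 0, 0.03, 0, 0, 0, 0], [0, 0, 0.03, 0, 0, 0, 0], [0, 0, 0.03, 0, 0, 0, 0], [0, 0, 0.015, 0, 0, 0, 0], [0, 0, 0, 0, 0, 0, 0]]])

```text
time_s: 3.15
ee_pos: [0.5101, -0.1035, 0.0255]
orientation: [[0.411, 0.912, -0.002], [0.912, -0.411, 0.0], [-0.001, -0.002, -1.0]]
contact_force: [0.2, -0.4, -0.1]
opening: 0.501
finger_force: 0.0
```

```bash
python3 - <<'E'
from h import *
s=load("wrist")
for n,u,v in [("s1cap",241,11),("s1pl",431,13),("s2cap",474,86),("s2pl",315,161)]: print(n,tray(pt(s,u,v,.005)).round(4))
print("finger tips px depth", [ (pt(s,u,v)).round(3) for u,v in [(268,240),(370,240)]])
go(-.211,.032,.01,-18)
E
```

```text
s1cap [-0.1546  0.0886]
s1pl [-0.2017 -0.0554]
s2cap [-0.2667 -0.0792]
s2pl [-0.2869  0.0692]
finger tips px depth [array([ 0.438, -0.181,  0.141]), array([ 0.484, -0.201,  0.142])]
t 3.15 tray [-0.2113  0.0318] z 0.0255 psi -17.9 zax [-0.002  0.    -1.   ] F [ 0.2 -0.4 -0.1] open 0.5
shift [ 0.0002 -0.0002  0.0155] turn 0.1
```

Emit:
servo_tool(moves=[[[0, 0, 0.01, 0, 0, 0, 0], [0, 0, 0.006, 0, 0, 0, 0], [0, 0, 0.004, 0, 0, 0, 0], [0, 0, 0.003, 0, 0, 0, 0], [0, 0, 0.002, 0, 0, 0, 0], [0, 0, 0.001, 0, 0, 0, 0], [0, 0, 0.001, 0, 0, 0, 0], [0, 0, 0, 0, 0, 0, 0]]])

```text
time_s: 4.15
ee_pos: [0.5108, -0.1036, -0.0007]
orientation: [[0.41, 0.912, 0.0], [0.912, -0.41, -0.0], [0.0, 0.0, -1.0]]
contact_force: [0.2, 0.2, 0.4]
opening: 0.502
finger_force: 0.0
```

Emit:
servo_tool(moves=[[[0, 0, 0.001, 0, 0, 0, 0], [0, 0, 0.001, 0, 0, 0, 0], [0, 0, 0.001, 0, 0, 0, 0], [0, 0, 0.001, 0, 0, 0, 0], [0, 0, 0.001, 0, 0, 0, 0], [0, 0, 0, 0, 0, 0, 0], [0, 0, 0, 0, 0, 0, 0], [0, 0, 0, 0, 0, 0, 0]]])

```text
time_s: 5.15
ee_pos: [0.5109, -0.1036, -0.002]
orientation: [[0.41, 0.912, 0.001], [0.912, -0.41, -0.002], [-0.001, 0.002, -1.0]]
contact_force: [-5.7, 1.2, 38.3]
opening: 0.498
finger_force: 19.0
```

Emit:
servo_tool(moves=[[[0, 0, -0.0075, 0, 0, 0, 0], [0.01, 0, 0, 0, 0, 0, 0], [0.008, 0, 0, 0, 0, 0, 0], [0.008, 0, 0, 0, 0, 0, 0], [0.009, 0, 0, 0, 0, 0, 0], [0.01, 0, 0, 0, 0, 0, 0], [0.01, 0, 0, 0, 0, 0, 0], [0.01, 0, 0, 0, 0, 0, 0]]])

```text
time_s: 6.15
ee_pos: [0.5377, -0.0436, 0.0018]
orientation: [[0.41, 0.912, -0.0], [0.912, -0.41, 0.0], [0.0, -0.0, -1.0]]
contact_force: [-0.7, 0.6, -0.5]
opening: 0.5
finger_force: 0.0
```

```bash
python3 - <<'E'
from h import *
go(-.08,.01,.003,0)
s=snap("top","pics/t2.png")
im=s["image"][120:280,170:410,::-1]
cv2.imwrite("pics/c2.png",cv2.resize(im,None,fx=3.3,fy=3.3,interpolation=cv2.INTER_CUBIC))
E
```

```text
t 6.15 tray [-0.1487  0.0111] z 0.0018 psi -17.9 zax [-0.  0. -1.] F [-0.7  0.6 -0.5] open 0.5
shift [ 0.0657 -0.0201 -0.0012] turn -17.9
```

View pics/c2.png

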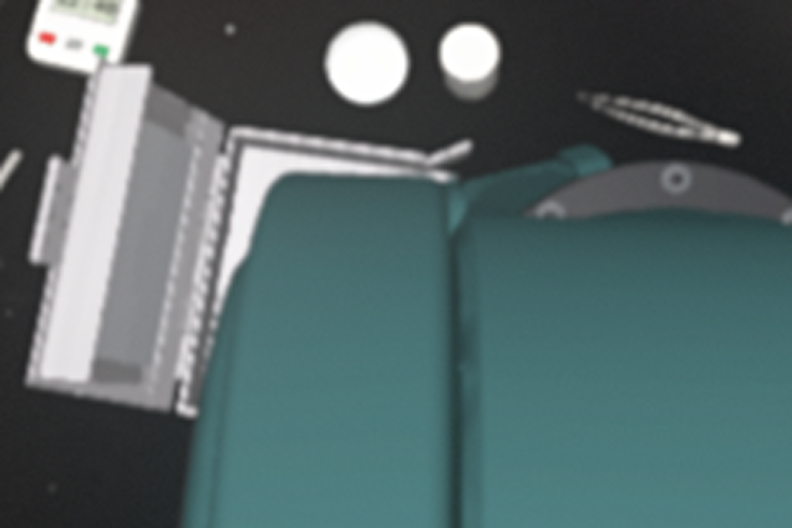

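The arm hides the work from the top camera, so I use the wrist camera and check the link's clearance to the lid.

```bash
python3 - <<'E'
from h import *
s=load("top")
g=s["image"].astype(int); m=(g[...,1]-g[...,0]>25)
P=np.array([pt(s,u,v) for v,u in zip(*np.nonzero(m)) if u<340])
t=np.array([np.r_[tray(p),p[2]] for p in P]); ok=t[:,2]<0.7
t=t[ok]
for lo in (.1,.15,.2,.25,.3,.35,.4): 
    q=t[(t[:,2]>lo)&(t[:,2]<lo+.05)]; print(lo,len(q),q.max(0).round(3) if len(q) else "")
w=snap("wrist","pics/w2.png")
E
```

```text
0.1 0 
0.15 2 [ 0.118 -0.1    0.174]
0.2 0 
0.25 0 
0.3 0 
0.35 76 [-0.113  0.019  0.395]
0.4 1 [-0.123  0.014  0.401]
```

View pics/w2.png

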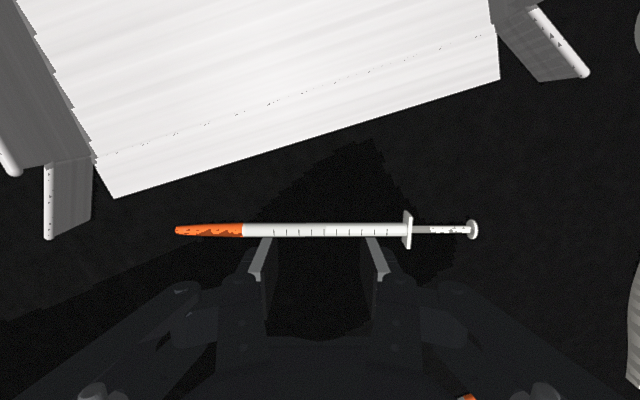

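Syringe 1 sits square on both fingers (cap (175,230), plunger (478,229)), nearly centred on the lip, whose corners are at (113,198) and (499,78).

Emit:
servo_tool(moves=[[[0.007, 0, 0, 0, 0, 0, 0], [0.008, 0, 0, 0, 0, 0, 0], [0.005, 0, 0, 0, 0, -3, 0], [0.005, 0, 0, 0, 0, -3, 0], [0.005, 0, 0, 0, 0, -3, 0], [0.005, 0, 0, 0, 0, -3, 0], [0.005, 0, 0, 0, 0, -3, 0], [0.005, 0, 0, 0, 0, -3, 0]]])

```text
time_s: 7.25
ee_pos: [0.5522, -0.0018, 0.0018]
orientation: [[0.105, 0.995, 0.0], [0.995, -0.105, -0.0], [-0.0, 0.0, -1.0]]
contact_force: [-0.0, 0.2, 0.7]
opening: 0.498
finger_force: 0.3
```

```bash
python3 - <<'E'
from h import *
s=snap("wrist","pics/w3.png"); g=s["image"].astype(int)
m=(g[...,0]-g[...,2]>80)&(np.arange(400)[:,None]<330); v,u=np.nonzero(m); k=u.argmin(); k2=u.argmax()
print(u[k],v[k],tray(pt(s,u[k],v[k],.006)),u[k2],v[k2],tray(pt(s,u[k2],v[k2],.006)))
R=cv2.Rodrigues(s["rvec"])[0]; c=-R.T@s["tvec"].ravel(); print("cam",tray(c),c[2])
go(-.005,0,.002,0)
E
```

```text
175 228 [-0.09084478  0.07351515] 242 222 [-0.08747926  0.03965382]
cam [-0.03378455  0.00172324] 0.1454090565706923
t 7.3 tray [-0.1046  0.0011] z 0.0018 psi 0.4 zax [ 0.     0.001 -1.   ] F [-0.   1.5 -0.3] open 0.5
shift [ 0.0995  0.0019 -0.0001] turn 0.4
```

View pics/w3.png

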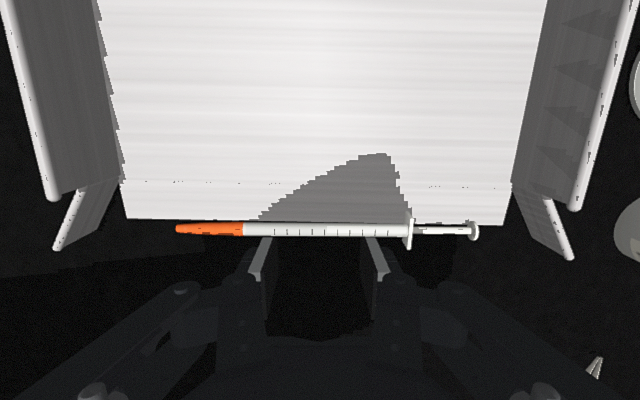

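Syringe 1 is square to the lip and centred (175–480 px between the cheeks at 120–510). Now I push it in.

Emit:
servo_tool(moves=[[[0.011, 0, 0, 0, 0, 0, 0], [0.011, 0, 0, 0, 0, 0, 0], [0.011, 0, 0, 0, 0, 0, 0], [0.011, 0, 0, 0, 0, 0, 0], [0.011, 0, 0, 0, 0, 0, 0], [0.011, 0, 0, 0, 0, 0, 0], [0.011, 0, 0, 0, 0, 0, 0], [0.009, 0, 0, 0, 0, 0, 0]]])

```text
time_s: 8.3
ee_pos: [0.5615, 0.0844, 0.0018]
orientation: [[0.108, 0.994, 0.0], [0.994, -0.108, 0.0], [0.0, 0.0, -1.0]]
contact_force: [-0.2, -0.9, -0.1]
opening: 0.504
finger_force: 0.0
```

```bash
python3 - <<'E'
from h import *
s=snap("wrist"); g=s["image"].astype(int)
m=(g[...,0]-g[...,2]>80)&(np.arange(400)[:,None]<330); v,u=np.nonzero(m); k=u.argmin(); k2=u.argmax()
print(u[k],v[k],tray(pt(s,u[k],v[k],.006)),u[k2],v[k2],tray(pt(s,u[k2],v[k2],.006)))
go(-.318,-.008,.08,8)
E
```

```text
173 229 [-0.00446053  0.07476052] 241 235 [-0.00767595  0.0408204 ]
t 8.35 tray [-0.0171  0.0014] z 0.0019 psi 0.2 zax [ 0.001  0.002 -1.   ] F [ 0.6  1.9 -0.5] open 0.5
shift [-0.3008  0.0081 -0.0787] turn -7.8
```

Emit:
servo_tool(moves=[[[-0.005, 0, -0.02, 0, 0, 0, 0], [0, 0, -0.04, 0, 0, 0, 0], [-0.03, 0, -0.02, 0, 0, 0, 0], [-0.05, 0.002, 0, 0, 0, 0, 0], [-0.055, 0.002, 0, 0, 0, 0, 0], [-0.055, 0.002, 0, 0, 0, 0, 0], [-0.055, 0.002, 0, 0, 0, 0, 0], [-0.05, 0.006, 0, 0, 0, -7.8, 0]]])

```text
time_s: 9.35
ee_pos: [0.5415, -0.2199, 0.0831]
orientation: [[-0.029, 1.0, -0.0], [1.0, 0.029, -0.002], [-0.002, -0.0, -1.0]]
contact_force: [0.5, -0.1, -0.3]
opening: 0.499
finger_force: 0.0
```

```bash
python3 - <<'E'
from h import *
go(-.316,-.0155,.002,7.7)
E
```

```text
t 9.35 tray [-0.3235 -0.0122] z 0.0831 psi 8.0 zax [-0.    -0.002 -1.   ] F [ 0.5 -0.1 -0.3] open 0.5
shift [0.0071 0.0044 0.0811] turn 0.3
```

Emit:
servo_tool(moves=[[[0, 0.003, 0.03, 0, 0, 0, 0], [0, 0, 0.03, 0, 0, 0, 0], [0, 0, 0.012, 0, 0, 0, 0], [0, 0, 0.006, 0, 0, 0, 0], [0, 0, 0.002, 0, 0, 0, 0], [0, 0, 0, 0, 0, 0, 0], [0, 0, 0, 0, 0, 0, 0], [0, 0, 0, 0, 0, 0, 0]]])

```text
time_s: 10.35
ee_pos: [0.5462, -0.2162, 0.0022]
orientation: [[-0.028, 1.0, 0.001], [1.0, 0.028, -0.0], [-0.0, 0.001, -1.0]]
contact_force: [0.0, 0.5, -0.2]
opening: 0.501
finger_force: 0.0
```

```bash
python3 - <<'E'
from h import *
go(-.316,-.0155,.002,7.7)
E
```

```text
t 10.35 tray [-0.3194 -0.0164] z 0.0022 psi 7.9 zax [ 0.001 -0.    -1.   ] F [ 0.   0.5 -0.2] open 0.5
shift [ 0.0034 -0.0005  0.0002] turn 0.2
```

Emit:
servo_tool(moves=[[[0.01, 0, 0, 0, 0, 0, 0], [0.009, 0, 0, 0, 0, 0, 0], [0.008, 0, 0, 0, 0, 0, 0], [0.008, 0, 0, 0, 0, 0, 0], [0.008, 0, 0, 0, 0, 0, 0], [0.01, 0, 0, 0, 0, 0, 0], [0.01, 0, 0, 0, 0, 0, 0], [0.01, 0, 0, 0, 0, 0, 0]]])

```text
time_s: 11.35
ee_pos: [0.5439, -0.1424, 0.0018]
orientation: [[-0.028, 1.0, 0.0], [1.0, 0.028, 0.0], [0.0, 0.0, -1.0]]
contact_force: [-0.7, 1.0, -0.8]
opening: 0.5
finger_force: 0.0
```

```bash
cat >> h.py <<'E'
def caps(fn=None):
    s=snap("wrist",fn); g=s["image"].astype(int)
    m=((g[...,0]-g[...,2]>80)&(np.arange(400)[:,None]<330)).astype(np.uint8)
    n,l,st,_=cv2.connectedComponentsWithStats(m)
    for i in range(1,n):
        if st[i,4]<60: continue
        v,u=np.nonzero(l==i); 
        for k in (u.argmin(),u.argmax()): print("cap",u[k],v[k],tray(pt(s,u[k],v[k],.006)).round(4))
E
python3 - <<'E'
from h import *
caps()
go(-.1,0,.002,0)
E
```

```text
cap 389 222 [-0.2234 -0.0383]
cap 458 230 [-0.2228 -0.0736]
t 11.4 tray [-0.2442 -0.0059] z 0.0018 psi 8.1 zax [ 0.     0.002 -1.   ] F [0.7 2.  0. ] open 0.5
shift [0.1436 0.0144 0.    ] turn 8.1
```

Emit:
servo_tool(moves=[[[0.006, 0, 0, 0, 0, 1.6, 0], [0.006, 0, 0, 0, 0, 1.6, 0], [0.006, 0, 0, 0, 0, 1.6, 0], [0.006, 0, 0, 0, 0, 1.6, 0], [0.006, 0, 0, 0, 0, 1.6, 0], [0.01, 0, 0, 0, 0, 0, 0], [0.011, 0, 0, 0, 0, 0, 0], [0.011, 0, 0, 0, 0, 0, 0]]])

```text
time_s: 12.4
ee_pos: [0.5484, -0.0804, 0.0018]
orientation: [[0.111, 0.994, 0.0], [0.994, -0.111, 0.0], [0.0, 0.0, -1.0]]
contact_force: [-0.1, -0.2, 0.3]
opening: 0.5
finger_force: 0.0
```

Emit:
servo_tool(moves=[[[0.01, 0, 0, 0, 0, 0, 0], [0.011, 0, 0, 0, 0, 0, 0], [0.011, 0, 0, 0, 0, 0, 0], [0.011, 0, 0, 0, 0, 0, 0], [0.011, 0, 0, 0, 0, 0, 0], [0.011, 0, 0, 0, 0, 0, 0], [0.011, 0, 0, 0, 0, 0, 0], [0.009, 0, 0, 0, 0, 0, 0]]])

```text
time_s: 13.4
ee_pos: [0.5579, 0.0038, 0.0018]
orientation: [[0.111, 0.994, 0.0], [0.994, -0.111, -0.0], [-0.0, 0.0, -1.0]]
contact_force: [-0.8, -0.7, 1.3]
opening: 0.505
finger_force: 1.0
```

```bash
python3 - <<'E'
from h import *
caps("pics/w5.png")
go(-.017,0,.002,0)
E
```

```text
cap 134 45 [-0.0009  0.0743]
cap 215 56 [-0.0052  0.0404]
cap 390 224 [-0.0823 -0.0395]
cap 456 228 [-0.0846 -0.0728]
t 13.45 tray [-0.0979 -0.0039] z 0.0019 psi 0.0 zax [ 0.001  0.001 -1.   ] F [-0.8  0.8  1. ] open 0.5
shift [ 0.0809 -0.0039  0.    ] turn 0.0
```

View pics/w5.png

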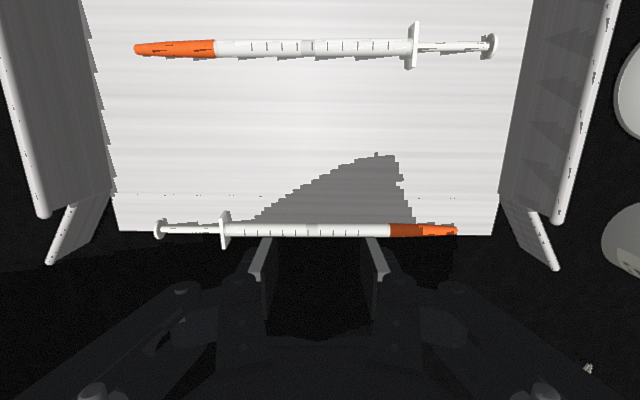

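Syringe 1 is inside the tray at row 45, and syringe 2 is square on the lip, spanning 153–457 px. I push another 65 mm.

Emit:
servo_tool(moves=[[[0.009, 0, 0, 0, 0, 0, 0], [0.009, 0, 0, 0, 0, 0, 0], [0.009, 0, 0, 0, 0, 0, 0], [0.009, 0, 0, 0, 0, 0, 0], [0.009, 0, 0, 0, 0, 0, 0], [0.008, 0, 0, 0, 0, 0, 0], [0.007, 0, 0, 0, 0, 0, 0], [0.005, 0, 0, 0, 0, 0, 0]]])

```text
time_s: 14.45
ee_pos: [0.565, 0.0682, 0.0018]
orientation: [[0.111, 0.994, 0.0], [0.994, -0.111, 0.0], [0.0, -0.0, -1.0]]
contact_force: [0.5, 0.6, -0.2]
opening: 0.497
finger_force: 0.0
```

```bash
python3 - <<'E'
from h import *
caps()
go(-.017,0,.002,0)
E
```

```text
cap 157 195 [-0.0022  0.0747]
cap 227 190 [0.0002 0.0405]
cap 392 224 [-0.0175 -0.0405]
cap 458 228 [-0.0197 -0.0738]
t 14.5 tray [-0.0338 -0.0039] z 0.0018 psi -0.0 zax [ 0.     0.001 -1.   ] F [ 0.  -0.3  0.4] open 0.5
shift [ 0.0168 -0.0039 -0.0002] turn -0.0
```

Both syringes are in: caps at tray x of about -2 mm and -20 mm, well behind the flange line at -61 mm. Next I rise, shut the fingers and go over behind the lid.

Emit:
servo_tool(moves=[[[-0.008, 0, 0, 0, 0, 0, 0], [0, 0, -0.03, 0, 0, 0, 0], [0, 0, -0.04, 0, 0, 0, 0], [0, 0, -0.05, 0, 0, 0, -1], [0, 0, -0.05, 0, 0, 0, -1], [0, 0, -0.05, 0, 0, 0, -1], [0, 0, -0.05, 0, 0, 0, -1], [0, 0, 0, 0, 0, 0, -1]]])

```text
time_s: 15.5
ee_pos: [0.5667, 0.0589, 0.2761]
orientation: [[0.113, 0.994, 0.009], [0.994, -0.113, 0.001], [0.002, 0.009, -1.0]]
contact_force: [0.2, 0.7, -0.9]
opening: 0.004
finger_force: 0.0
```

```bash
python3 - <<'E'
from h import *
s=snap("scene","pics/s2.png")
go(.18,0,.27,0)
# lid back: project expected tab / flange points for check
for n,p in [("tab",(.136,0,.183)),("flange",(.096,0,.177))]: print(n,proj(s,world(*p)))
E
```

```text
t 15.55 tray [-0.0442 -0.0048] z 0.2735 psi -0.2 zax [ 0.004 -0.    -1.   ] F [-0.3  0.4  0. ] open 0.0
shift [ 0.2242 -0.0055  0.0036] turn -0.2
tab [[274.38026182 104.23746   ]]
flange [[281.58216125 115.31807189]]
```

View pics/s2.png

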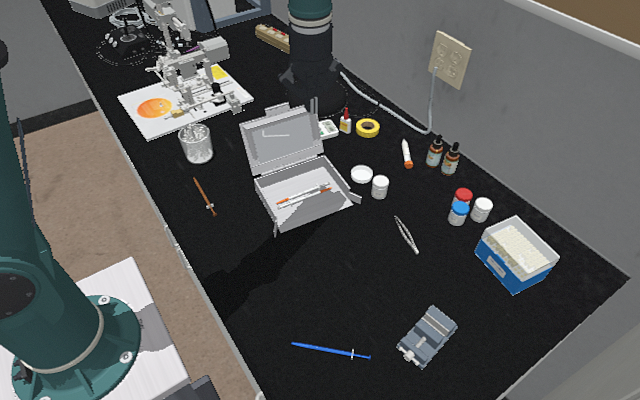

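The scene view shows both syringes in the tray (305,192), with the lid open and its tab at (277,106) as predicted.

Emit:
servo_tool(moves=[[[0.045, -0.001, 0, 0, 0, 0, -1], [0.045, -0.001, 0, 0, 0, 0, -1], [0.045, -0.001, 0, 0, 0, 0, -1], [0.045, -0.001, 0, 0, 0, 0, -1], [0.045, -0.001, 0, 0, 0, 0, -1], [0, 0, 0.03, 0, 0, 0, -1], [0, 0, 0, 0, 0, 0, -1], [0, 0, 0, 0, 0, 0, -1]]])

```text
time_s: 16.55
ee_pos: [0.5842, 0.2821, 0.241]
orientation: [[0.113, 0.994, -0.002], [0.994, -0.113, -0.002], [-0.002, -0.001, -1.0]]
contact_force: [0.5, -0.4, 0.3]
opening: 0.0
finger_force: 0.0
```

```bash
python3 - <<'E'
from h import *
go(.18,0,.14,0)
E
```

```text
t 16.55 tray [0.1802 0.0007] z 0.241 psi -0.2 zax [-0.002 -0.002 -1.   ] F [ 0.5 -0.4  0.3] open 0.0
shift [0.     0.0008 0.101 ] turn -0.2
```

Emit:
servo_tool(moves=[[[0, 0, 0.05, 0, 0, 0, -1], [0, 0, 0.05, 0, 0, 0, -1], [0, 0, 0, 0, 0, 0, -1], [-0.02, 0, 0, 0, 0, 0, -1], [-0.02, 0, 0, 0, 0, 0, -1], [-0.01, 0, 0, 0, 0, 0, -1], [-0.01, 0, 0, 0, 0, 0, -1], [-0.01, 0, 0, 0, 0, 0, -1]]])

```text
time_s: 17.55
ee_pos: [0.5765, 0.2143, 0.1424]
orientation: [[0.111, 0.994, 0.001], [0.994, -0.111, 0.001], [0.001, 0.001, -1.0]]
contact_force: [0.4, 2.2, 0.2]
opening: -0.0
finger_force: 0.0
```

```bash
python3 - <<'E'
from h import *
go(.06,0,.14,0)
E
```

```text
t 17.55 tray [0.1119 0.0008] z 0.1424 psi -0.1 zax [ 0.001  0.001 -1.   ] F [0.4 2.2 0.2] open -0.0
shift [-0.0519  0.0009  0.0023] turn -0.1
```

Emit:
servo_tool(moves=[[[-0.015, 0, 0, 0, 0, 0, -1], [-0.015, 0, 0, 0, 0, 0, -1], [-0.012, 0, 0.002, 0, 0, 0, -1], [-0.011, 0, 0.002, 0, 0, 0, -1], [-0.011, 0, 0.002, 0, 0, 0, -1], [-0.01, 0, 0.006, 0, 0, 0, -1], [-0.01, 0, 0.006, 0, 0, 0, -1], [-0.01, 0, 0.006, 0, 0, 0, -1]]])

```text
time_s: 18.55
ee_pos: [0.5659, 0.1202, 0.1172]
orientation: [[0.111, 0.994, -0.0], [0.994, -0.111, 0.0], [0.0, -0.0, -1.0]]
contact_force: [0.6, 1.1, 0.2]
opening: -0.002
finger_force: 0.5
```

```bash
python3 - <<'E'
from h import *
go(.018,0,.118,0)
E
```

```text
t 18.55 tray [0.0172 0.001 ] z 0.1172 psi -0.1 zax [-0.  0. -1.] F [0.6 1.1 0.2] open -0.0
shift [ 0.0008  0.001  -0.0008] turn -0.1
```

Emit:
servo_tool(moves=[[[-0.012, 0, 0.012, 0, 0, 0, -1], [-0.01, 0, 0.014, 0, 0, 0, -1], [-0.006, 0, 0.012, 0, 0, 0, -1], [-0.004, 0, 0.012, 0, 0, 0, -1], [-0.002, 0, 0.008, 0, 0, 0, -1], [-0.001, 0, 0.007, 0, 0, 0, -1], [0, 0, 0.004, 0, 0, 0, -1], [0, 0, 0, 0, 0, 0, -1]]])

```text
time_s: 19.55
ee_pos: [0.562, 0.0865, 0.0486]
orientation: [[0.111, 0.994, -0.0], [0.994, -0.111, 0.0], [0.0, -0.0, -1.0]]
contact_force: [0.4, -0.7, 0.7]
opening: 0.002
finger_force: 0.0
```

```bash
python3 - <<'E'
from h import *
go(-.05,0,.06,0)
E
```

```text
t 19.55 tray [-0.0168  0.0012] z 0.0486 psi -0.1 zax [-0.  0. -1.] F [ 0.4 -0.7  0.7] open 0.0
shift [-0.0332  0.0012 -0.0114] turn -0.1
```

Emit:
servo_tool(moves=[[[0, 0, -0.015, 0, 0, 0, -1], [-0.02, 0, 0, 0, 0, 0, -1], [-0.02, 0, 0, 0, 0, 0, -1], [0, 0, 0.01, 0, 0, 0, -1], [0, 0, 0.006, 0, 0, 0, -1], [0, 0, 0.004, 0, 0, 0, -1], [0, 0, 0.002, 0, 0, 0, -1], [0, 0, 0, 0, 0, 0, -1]]])

```text
time_s: 20.55
ee_pos: [0.5573, 0.0469, 0.0434]
orientation: [[0.11, 0.994, -0.001], [0.994, -0.11, -0.001], [-0.001, -0.001, -1.0]]
contact_force: [-4.6, -1.6, 17.8]
opening: -0.0
finger_force: 8.9
```

Emit:
servo_tool(moves=[[[0, 0, 0.001, 0, 0, 0, -1], [0, 0, 0, 0, 0, 0, -1], [0, 0, -0.01, 0, 0, 0, -1], [0, 0, -0.04, 0, 0, 0, -1], [0, 0, -0.05, 0, 0, 0, -1], [0, 0, -0.05, 0, 0, 0, -1], [-0.05, 0, -0.02, 0, 0, 0, -1], [-0.05, 0, 0, 0, 0, 0, -1]]])

```text
time_s: 21.55
ee_pos: [0.5482, -0.0526, 0.213]
orientation: [[0.108, 0.994, 0.005], [0.994, -0.108, 0.0], [0.001, 0.005, -1.0]]
contact_force: [0.1, -0.8, -0.1]
opening: 0.001
finger_force: 0.0
```

Emit:
servo_tool(moves=[[[-0.05, 0, 0, 0, 0, 0, -1], [-0.05, 0, 0, 0, 0, 0, -1], [0, 0, 0, 0, 0, 0, -1], [0, 0, 0, 0, 0, 0, -1], [0, 0, 0, 0, 0, 0, -1], [0, 0, 0, 0, 0, 0, -1], [0, 0, 0, 0, 0, 0, -1], [0, 0, 0, 0, 0, 0, -1]]])

```text
time_s: 22.55
ee_pos: [0.5354, -0.1521, 0.2108]
orientation: [[0.111, 0.994, 0.0], [0.994, -0.111, -0.0], [0.0, 0.0, -1.0]]
contact_force: [0.5, -0.7, -0.2]
opening: -0.001
finger_force: 0.0
```

```bash
python3 - <<'E'
from h import *
s=snap("scene","pics/s3.png")
cv2.imwrite("pics/c3.png",cv2.resize(s["image"][80:260,180:440,::-1],None,fx=3,fy=3,interpolation=cv2.INTER_CUBIC))
go(0,0,.2,0)
for x,y in [(-.055,-.09),(-.055,.09),(-.075,0),(.06,.09),(.06,-.09)]:
    u,v=proj(s,world(x,y,.0435))[0]; print((x,y),pt(s,u,v)[2].round(4))
E
```

```text
t 22.6 tray [-0.257   0.0014] z 0.2108 psi -0.1 zax [ 0. -0. -1.] F [-0.1 -0.2 -0.7] open 0.0
shift [0.2569 0.0011 0.0108] turn -0.1
(-0.055, -0.09) 0.2986
(-0.055, 0.09) 0.0389
(-0.075, 0) 0.0421
(0.06, 0.09) 0.0421
(0.06, -0.09) 0.0437
```

View pics/c3.png

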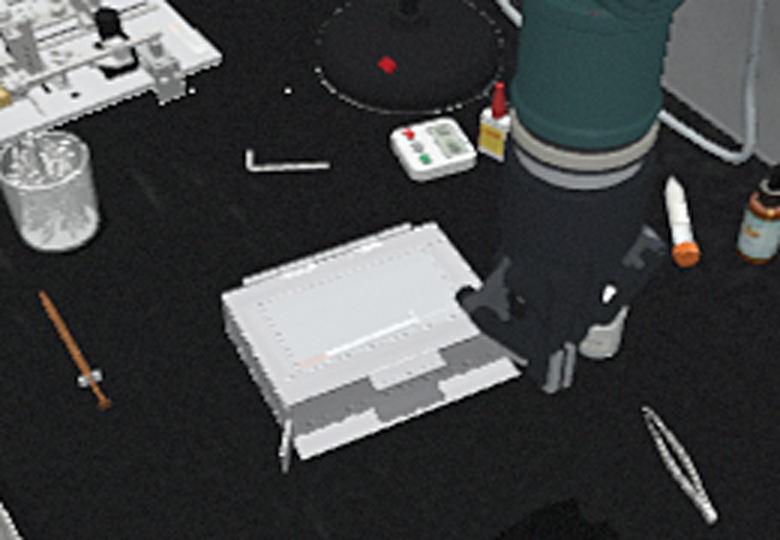

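The lid is flat and shut (tab at (408,365) in the crop, surface at about 42 mm all round), with the syringes visible through the window and the arm clear.

```bash
python3 -c "
from h import *
print(ctrl.finish_job())"
```

```text
the job is handed in; nothing more can be done
None
```

I swept both syringes into the tray, pressed the lid shut (it measures flat at about 42 mm), left the tweezers, pot and dish alone, and handed the job in at about 23 s; the hand-in returned no verdict.

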